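# Collar a post, raise it level with its neighbour and hold it

### The job

Of the three loose stop collars, slip the one that fits the post snugly down over the post until it lies flat on the post holder, and let go of it. Then draw the post straight up through it, without binding and without lifting the collar, until the post's top is level with the top of the neighbouring post that already has its collar. Finish holding the post still at that height so that a colleague can lock it; leave the other two collars lying on the bench, and leave the dish, screwdriver and slide box alone.

Things in the scene. Friction and masses are not known exactly. Their poses are not given: they have to be found in the camera images.
- holder: a square grey post holder fixed to the bench: block 48 x 48 x 70 mm high on a 70 x 70 x 8 mm foot, a locking knob (never tightened, it does nothing) sticking out 41 mm from the centre along its own +x axis at 45 mm height; origin at the centre of its underside, z up. A blind bore of 21 mm diameter runs 60 mm straight down from the middle of its top; the working post stands in it.
- holder_mouth (a point): centre of the bore's mouth in the holder's top face, 70 mm above the bench; the collar belongs flat on this face
- post: the working post: plain round steel rod, 20 mm diameter, 108 mm long, 0.18 to 0.37 kg, loose in the holder's 21 mm bore (nothing clamps it), at the start resting on the bore's floor with 48 mm standing out above the holder; top edge bevelled 3 mm over the last 3 mm; origin at the centre of its lower end, z along the rod towards its top
- post_top (a point): centre of the working post's top face, 108 mm from its lower end; 118 mm above the bench at the start
- ref_holder: the neighbouring holder, a square grey post holder fixed to the bench: block 48 x 48 x 70 mm high on a 70 x 70 x 8 mm foot, a locking knob (never tightened, it does nothing) sticking out 41 mm from the centre along its own +x axis at 45 mm height; origin at the centre of its underside, z up. It carries a fixed collar like the snug one on its top and a fixed post.
- ref_top (a point): centre of the top face of the fixed post in the neighbouring holder, 20 mm diameter; 140 to 156 mm above the bench, so 22 to 38 mm higher than the working post's top at the start. This is the height to match.
- collar_snug: loose flat aluminium ring lying on the bench, outside diameter 50 mm, 14 mm thick, 60 g, bore 21.5 mm: the one that fits the 20 mm post snugly; origin at the centre of its underside, z along its axis
- collar_tight: loose flat aluminium ring lying on the bench, outside diameter 50 mm, 14 mm thick, 60 g, bore 13 mm: too small for the post; origin at the centre of its underside, z along its axis
- collar_loose: loose flat aluminium ring lying on the bench, outside diameter 50 mm, 14 mm thick, 60 g, bore 34 mm: much too wide for the post; origin at the centre of its underside, z along its axis
- dish: bystander: round covered glass dish, 62 mm diameter, 15 mm high; origin at the centre of its underside
- driver: bystander: screwdriver, 160 mm long, lying on the bench along its x axis; origin under its middle
- slide_box: bystander: flat grey slide box 85 x 60 x 26 mm; origin at the centre of its underside
Things that resemble listed ones, but are neither listed nor needed, are in the scene too. Leave any orange look-alike of the collar_snug alone.

How it is judged:
On the way, in this order (a step that is already met when the one before it is completed fails the run):
1. the snug collar lies flat on the holder around the post, let go, with the post still down in its bore (horizontal distance between collar_snug and holder_mouth below 0.003 m and z of collar_snug in the frame of holder_mouth between -0.003 and 0.003 m and angle between collar_snug's own z axis and vertical below 0.1 rad and contact force between the fingers and collar_snug below 0.1 N and height (world z) of post_top below 0.124 m), for 0.2 s.
2. the post has been drawn up by more than 15 mm through the collar, which stays down (horizontal distance between collar_snug and holder_mouth below 0.003 m and z of collar_snug in the frame of holder_mouth between -0.003 and 0.003 m and angle between collar_snug's own z axis and vertical below 0.1 rad and height (world z) of post_top above 0.133 m), for 0.1 s.
At the end, for the whole second after the job is handed in: Post held still in the fingers, top within 5 mm of the neighbour's height, foot in the bore, upright to 0.05 rad, under 10 N on holder and 6 N on collar; snug collar flat on the holder within 3 mm, not touched by the fingers; other two collars on the bench (under 6 mm) (horizontal distance between collar_snug and holder_mouth below 0.003 m and z of collar_snug in the frame of holder_mouth between -0.003 and 0.003 m and angle between collar_snug's own z axis and vertical below 0.1 rad and z of post_top in the frame of ref_top between -0.005 and 0.005 m and horizontal distance between post and holder below 0.002 m and z of post in the frame of holder below 0.06 m and angle between the z axis of post and the z axis of holder, either way round below 0.05 rad and contact force between the fingers and post above 2 N and linear speed of post below 0.01 m/s and contact force between post and holder below 10 N and contact force between post and collar_snug below 6 N and contact force between the fingers and collar_snug below 0.5 N and height (world z) of each of collar_tight, collar_loose below 0.006 m); the arm keeps its last pose, push and grip.
It fails at once if the post is jammed in its bore (over 60 N between post and holder) (contact force between post and holder above 60 N).
It fails at once if the post is pulled right out of its bore (z of post in the frame of holder above 0.068 m).
It fails at once if the dish is moved more than 15 mm (distance of dish from where it was at the start of the episode above 0.015 m).
It fails at once if the screwdriver is moved more than 15 mm (distance of driver from where it was at the start of the episode above 0.015 m).
It fails at once if the slide box is moved more than 15 mm (distance of slide_box from where it was at the start of the episode above 0.015 m).
It also fails if it takes over 42 s, if anything falls off the work surface, if the arm or the gripper's body presses on something with over 40 N, if the wrist force passes 120 N, or if a joint passes its speed limit or range.

### The arm

A 7-joint arm with a two-finger parallel gripper is mounted at the origin on the work surface. World frame = base frame: x ahead of the robot, y to its left, z up, the work surface at z = 0. Lengths are in m, angles in rad, forces in N, time in s.
With the tool pointing down it reaches from about 0.425 to 0.825 m from the base axis. Payload 3.6 kg.
Tool frame: the origin (TCP) lies on the centre line of the jaws, within the pads' length; the fingertips stand 25 mm ahead of it and the grasp point (between the pads) lies 6 mm ahead of it; z points along the fingers, y is the direction in which the jaws open and shut (so a half turn about z gives the same grasp; the last joint's range is limited). The gripper opens to 93 mm and grips with 3 to 60 N. Pads are 15 mm wide; open, the fingers measure 128 mm over their backs; the gripper's body (75 mm by 188 mm) begins 65 mm behind the grasp point.
Start: joints at [-1.22, 0.615, -0.013, 1.423, 0.008, 1.103, -0.04], TCP at [0.24, 0.604, 0.244] pointing down, gripper open.
Joint ranges: [-3.12, 3.12], [-0.3, 2.06], [-1.34, 1.32], [0.26, 2.42], [-1.36, 4.5], [0.01, 1.98], [-2.84, 2.84]. Speed limits (rad/s): [2.79, 2.79, 3.14, 3.14, 3.14, 3.14, 3.14].

### API

Orientations are given as a 3x3 rotation matrix whose columns are the frame's x, y, z axes.
In Python, from workcell import * gives the robot as it stands.
- The arm moves only by the tool arm_command, never from a script. Its argument "motion" is a list of rows, each a list of 7 numbers: the opening, from 0 (shut) to 1 (fully open), then the shift along the tool's x, y, z in cm, then the turn, a rotation vector about the tool's x, y, z in units of 6 degrees (1.0 is 6 degrees). In form: [[grip, x, y, z, wx, wy, wz], ...]. A call has exactly 5 rows; each row shifts and turns the pose as measured when the row begins, along the tool's axes as they then stand; what a row does not reach is not made up. A row lasts 1/12 s, in which the tool goes at most 41.7 mm and 7.16 degrees, less where a joint would pass 70% of its speed; a pose out of reach is approached as far as the arm can. A call with a gripper value outside its range is refused whole. The fingers move at their own pace and stop on an object; "squeeze" is the grip in N (left out, the last holds). Time passes only in rows, so rows that do not move let the fingers close, or fill a call up. It gives the time, the measured TCP pose, the force and the opening at its end, in the units of the state.
- get_obs(): the state, without advancing time (a new reading comes with each control period).
- capture(name): name is "side" or "top"; returns a dict with "frame" (420x560x3 uint8, blue, green, red), "depth" (420x560 float32, m along the optical axis (not along the pixel's ray), 0 where there is no reading), "K" (3x3 intrinsics, pixels), "rvec" (rotation vector, rad) and "tvec" (3), from world to camera coordinates, as OpenCV has them. Camera axes: x right, y down, z forward; pixel columns grow to the right and rows downward; lengths in m; the calibration is good to about 2 mm. A picture is of the moment at which its call begins.
- finish_job(): hands the job in, once; it reports no verdict.
The state is a dict: "t": time; "joints": joint angles; "joint_vel": joint speeds; "joint_torque": joint torques, N m; "ee_pos": TCP position; "orientation": TCP orientation; "wrist_force": force on the tool from outside, world axes, zero at the start; "wrist_torque": the same for the moment, N m; "finger_gap": opening from 0.0 (shut) to 1.0 (fully open).
Only numpy, scipy, OpenCV 4.12 (cv2) and the standard library are available. Lean on these libraries where they do the work, as an engineer would, in place of code of your own. Each camera call takes 0.05 s, during which the arm holds its last target.

## Working session

There is one attempt and no reset: what is moved stays moved. The work goes in short steps, Python scripts to look and compute and a tool call to move; the robot and the scene stay as the last step left them, time stands still between calls to the robot, and variables do not carry over. Pictures are saved under pics/ and viewed, and the job is handed in when it is done.

Besides the shell and the picture viewer there is one more tool, called after "Request:" as name(argument=value, ...), one argument or row to a line, values as JSON. arm_command: Moves the arm, as the interface text tells. Its arguments: {"type":"object","properties":{"motion":{"type":"array","items":{"type":"array","items":{"type":"number"}}},"squeeze":{"type":"number"}},"required":["motion"]}

```bash
ls; mkdir -p pics
python3 - <<'E'
from workcell import *
import cv2
for n in("side","top"):
    c=capture(n); cv2.imwrite(f"pics/{n}0.png",c["frame"]); print(n,c["K"].round(1).tolist(),c["rvec"],c["tvec"])
import numpy as np
o=get_obs(); print(o["t"],o["ee_pos"],np.round(o["orientation"],3),o["finger_gap"],o["wrist_force"])
E
```

```text
pics
side [[477.9, 0.0, 273.3], [0.0, 477.9, 210.2], [0.0, 0.0, 1.0]] [ 2.05900712 -0.38868872  0.20574771] [-0.50387954  0.20253545  0.87764919]
top [[488.9, 0.0, 270.7], [0.0, 488.9, 211.9], [0.0, 0.0, 1.0]] [ 1.96581831 -2.2534647   0.23773862] [0.06253667 0.5353602  1.0822723 ]
0.1 [0.2395071  0.60357009 0.24260238] [[-0.93   0.369 -0.001]
 [ 0.369  0.93  -0.002]
 [-0.    -0.002 -1.   ]] 1.0008173550863722 [-0.34195242 -0.23077394 -0.36931956]
```

View pics/side0.png

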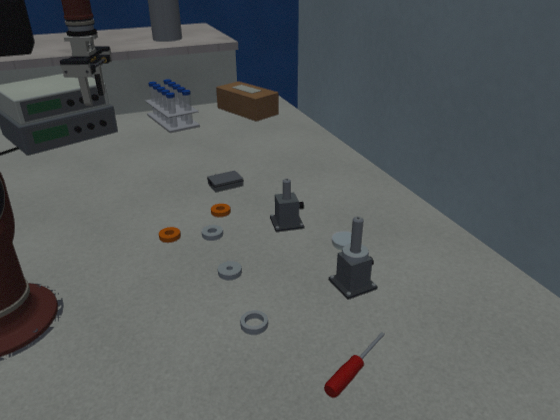

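View pics/top0.png

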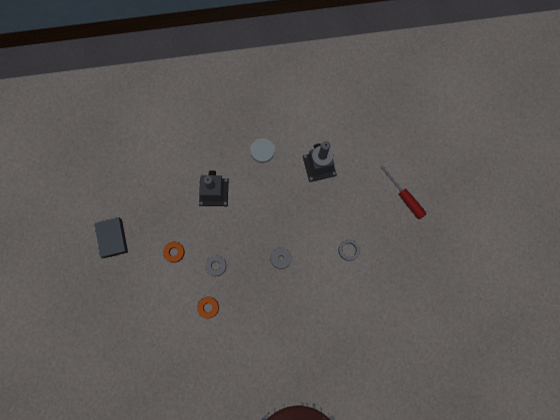

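The side view shows grey rings at (212,232), (230,270) and (254,322), and orange look-alikes at (170,234) and (221,210). In the top view the same grey rings are at (216,266) with a medium bore, (281,258) with a small bore and (349,250) with a wide bore. The working holder is at (213,190) and the neighbour, with its collar, at (321,160). The candidate for snug is (216,266). I'll confirm it with an enlarged crop and measured bores.

```bash
cat > h.py <<'E'
from workcell import *
import cv2, numpy as np
def cam(n):
    c=capture(n); R,_=cv2.Rodrigues(np.array(c["rvec"],float)); c["R"]=R; c["t"]=np.array(c["tvec"],float).reshape(3); return c
def ray(c,u,v):
    d=c["R"].T@(np.linalg.inv(c["K"])@np.array([u,v,1.])); return -c["R"].T@c["t"],d
def onplane(c,u,v,z):
    o,d=ray(c,u,v); return o+d*(z-o[2])/d[2]
def proj(c,p):
    q=c["K"]@(c["R"]@np.array(p)+c["t"]); return q[:2]/q[2]
def two(a,ua,b,ub):
    o1,d1=ray(a,*ua);o2,d2=ray(b,*ub)
    d1/=np.linalg.norm(d1);d2/=np.linalg.norm(d2)
    s=np.linalg.lstsq(np.c_[d1,-d2],o2-o1,rcond=None)[0]
    p,q=o1+s[0]*d1,o2+s[1]*d2
    return (p+q)/2,np.linalg.norm(p-q)
def depthpt(c,u,v):
    z=c["depth"][int(round(v)),int(round(u))]; 
    return c["R"].T@(z*(np.linalg.inv(c["K"])@np.array([u,v,1.]))-c["t"])
E
python3 - <<'E'
from h import *
s,t=cam("side"),cam("top")
def crop(c,x0,y0,w,h,k): return cv2.resize(c["frame"][y0:y0+h,x0:x0+w],None,fx=k,fy=k,interpolation=cv2.INTER_CUBIC)
a=crop(t,190,235,190,50,4); cv2.imwrite("pics/c_top.png",cv2.convertScaleAbs(a,alpha=1.5))
b=np.hstack([crop(t,195,165,40,45,6),crop(t,300,135,40,45,6)])
cv2.imwrite("pics/c_hold.png",cv2.convertScaleAbs(b,alpha=1.8))
d=np.hstack([crop(s,265,170,45,65,6),crop(s,330,210,55,65,6)[:,:]]);cv2.imwrite("pics/c_side.png",cv2.convertScaleAbs(d,alpha=1.5))
e=crop(s,155,195,130,145,4); cv2.imwrite("pics/c_side2.png",cv2.convertScaleAbs(e,alpha=1.3))
print("top cam centre",ray(t,0,0)[0],"side",ray(s,0,0)[0])
for n,u in(("A",(216,266)),("B",(281,258)),("C",(349,250)),("hold",(213,190)),("ref",(321,160))):
    print(n,onplane(t,*u,0.014).round(3))
E
```

```text
top cam centre [0.30020364 0.01880129 1.17105039] side [ 0.24283735 -0.80152002  0.60314092]
A [0.436 0.134 0.014]
B [ 0.434 -0.021  0.014]
C [ 0.431 -0.184  0.014]
hold [0.622 0.12  0.014]
ref [ 0.661 -0.153  0.014]
```

View pics/c_top.png

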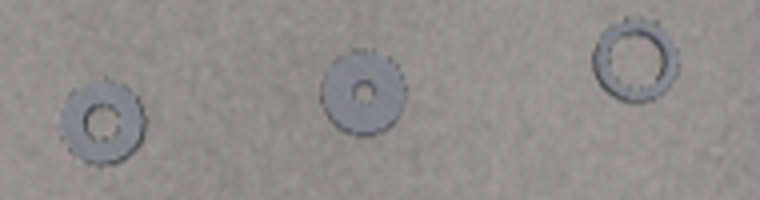

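View pics/c_hold.png

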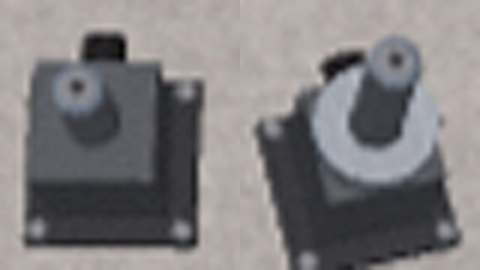

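View pics/c_side.png

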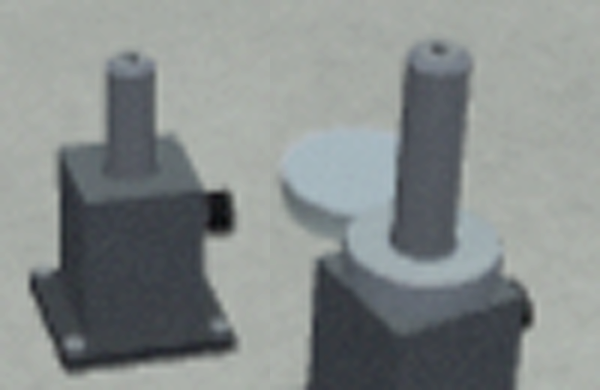

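View pics/c_side2.png

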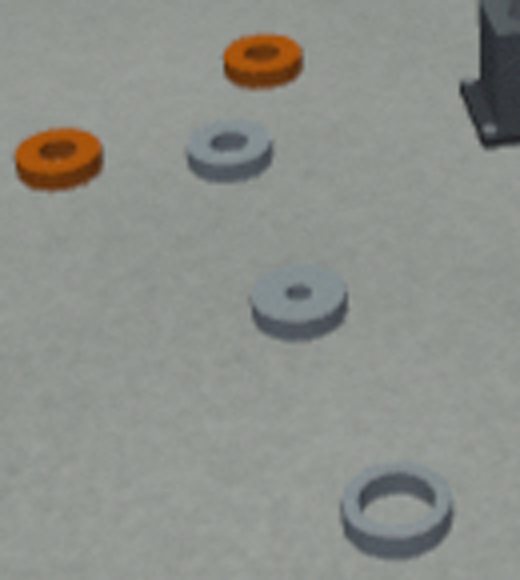

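The crop confirms that the ring at top pixel (216,266) has a bore/outside ratio of about 0.43, which gives 21.5 mm, so it is the snug one. (281,258) is the tight ring, (349,250) the loose one, and the orange rings are decoys. Next I'll take precise positions.

Run:
```python
from h import *
s,t=cam("side"),cam("top")
# depth-based clouds
def cloud(c,x0,y0,x1,y1):
    v,u=np.mgrid[y0:y1,x0:x1]; z=c["depth"][y0:y1,x0:x1]; m=z>0
    uv=np.stack([u[m],v[m],np.ones(m.sum())],0).astype(float)
    p=(np.linalg.inv(c["K"])@uv)*z[m]
    return (c["R"].T@(p-c["t"][:,None])).T, uv[:2].T
for n,c,b in(("A top",t,(200,250,233,283)),("A side",s,(197,220,228,245)),("hold top",t,(195,165,235,210)),("hold side",s,(265,172,310,235)),("ref top",t,(300,135,340,185)),("ref side",s,(330,212,380,295))):
    P,uv=cloud(c,*b)
    h=np.histogram(P[:,2],bins=np.arange(-.01,.17,.004)); 
    print(n,[(round(float(e),3),int(k)) for k,e in zip(*h) if k>8])
    for lo,hi in((.011,.017),(.066,.074),(.08,.09),(.113,.122),(.136,.16)):
        m=(P[:,2]>lo)&(P[:,2]<hi)
        if m.sum()>8: print("  ",lo,m.sum(),"mean",P[m].mean(0).round(4),"mid xy",((P[m].max(0)+P[m].min(0))/2).round(4),"size",np.ptp(P[m],0).round(4),"rect",cv2.minAreaRect((P[m][:,:2]*1000).astype(np.float32)))
# dots, stereo
for n,a,b in(("post",(207.2,179.1),(286.4,179.1)),("ref",(325.6,144.6),(357.6,217.4))):
    print(n,two(t,a,s,b))
# ring masks
for n,c,b in(("top",t,(200,250,233,283)),("side",s,(197,220,228,245))):
    f=c["frame"][b[1]:b[3],b[0]:b[2]].astype(int); d=f[...,0]-f[...,2]
    m=(d>0).astype(np.uint8) if n=="top" else (d>np.percentile(d,20)+6).astype(np.uint8)
    cs,hi=cv2.findContours(m,cv2.RETR_CCOMP,cv2.CHAIN_APPROX_NONE)
    for k,hh in zip(cs,hi[0]):
        if len(k)>10:
            e=cv2.fitEllipse(k); u=(e[0][0]+b[0],e[0][1]+b[1]); print(n,hh[3],np.round(u,2),np.round(e[1],1),onplane(c,*u,.014).round(4),onplane(c,*u,.007).round(4))
```

```text
A top [(-0.006, 225), (-0.002, 474), (0.002, 95), (0.006, 31), (0.01, 149), (0.014, 101)]
   0.011 216 mean [0.4387 0.1356 0.0137] mid xy [0.4389 0.1362 0.014 ] size [0.0486 0.0478 0.0059] rect ((439.6227722167969, 136.0018310546875), (47.56312561035156, 47.352882385253906), 22.62628173828125)
A side [(-0.006, 43), (-0.002, 464), (0.002, 45), (0.006, 41), (0.01, 143), (0.014, 37)]
   0.011 168 mean [0.4373 0.1334 0.0132] mid xy [0.4373 0.1348 0.0137] size [0.0474 0.0509 0.0052] rect ((437.3528137207031, 133.9368896484375), (47.36038589477539, 49.639244079589844), 9.18789005279541)
hold top [(-0.01, 10), (-0.006, 211), (-0.002, 536), (0.002, 204), (0.006, 172), (0.01, 58), (0.014, 10), (0.018, 11), (0.022, 17), (0.03, 17), (0.034, 11), (0.042, 15), (0.046, 14), (0.05, 38), (0.054, 19), (0.058, 12), (0.062, 22), (0.066, 168), (0.07, 132), (0.09, 10), (0.114, 35), (0.118, 16)]
   0.011 40 mean [0.6068 0.1181 0.0129] mid xy [0.6163 0.122  0.0136] size [0.0658 0.0718 0.0051] rect ((618.3568115234375, 122.01707458496094), (65.90692901611328, 67.84355163574219), 83.55638122558594)
   0.066 
[... 4347 characters left out ...]
30078125), (9.607084274291992, 18.862422943115234), 56.91217803955078)
   0.136 122 mean [ 0.6483 -0.1533  0.1469] mid xy [ 0.6504 -0.1512  0.1453] size [0.0201 0.0183 0.0186] rect ((649.4368896484375, -150.65475463867188), (17.980377197265625, 19.276607513427734), 43.198150634765625)
post (array([0.61980398, 0.12141527, 0.11748309]), np.float64(0.00027363284315003547))
ref (array([ 0.65111343, -0.14779324,  0.15460384]), np.float64(2.19610835299248e-05))
top -1 [215.27 265.35] [20.2 20.5] [0.4378 0.1355 0.014 ] [0.4386 0.1363 0.007 ]
top 0 [215.31 265.55] [9.2 9.5] [0.4373 0.1355 0.014 ] [0.4381 0.1362 0.007 ]
side -1 [211.93 232.15] [14.8 21.1] [0.4356 0.1256 0.014 ] [0.4379 0.1366 0.007 ]
```

```bash
cat > plan.py <<'E'
from h import *
import sys
from scipy.spatial.transform import Rotation as Ro
# usage: plan.py grip x y z jawdeg nrows : print rows toward vertical tool pose
g,x,y,z,j,n=map(float,sys.argv[1:7]); n=int(n)
o=get_obs(); p=np.array(o["ee_pos"]); R=Ro.from_matrix(np.array(o["orientation"]))
a=np.radians(j); yv=np.array([np.cos(a),np.sin(a),0]); zv=np.array([0,0,-1.]); xv=np.cross(yv,zv)
G=Ro.from_matrix(np.c_[xv,yv,zv]); T=np.array([x,y,z])
rv=(R.inv()*G).as_rotvec(); print("err mm",((T-p)*1000).round(1),"rot deg",np.degrees(rv).round(2),"wrist",np.round(o["wrist_force"],2),"gap",round(o["finger_gap"],3),"t",round(o["t"],2))
dp=(T-p)/n; dr=Ro.from_rotvec(rv/n)
for i in range(n):
    s=R.inv().apply(dp)*100; r=np.degrees(rv/n)/6
    print([g]+[float(k) for k in s.round(2)]+[float(k) for k in r.round(2)]); R=R*dr
E
python3 plan.py 0.75 0.438 0.1355 0.15 17 15
```

```text
err mm [ 198.3 -468.4  -93.3] rot deg [-5.000e-02  2.000e-02  5.136e+01] wrist [-0.71 -0.52 -0.23] gap 0.999 t 0.3
[0.75, -2.38, -2.41, 0.62, -0.0, 0.0, 0.57]
[0.75, -2.52, -2.27, 0.62, -0.0, 0.0, 0.57]
[0.75, -2.65, -2.11, 0.62, -0.0, 0.0, 0.57]
[0.75, -2.77, -1.95, 0.62, -0.0, 0.0, 0.57]
[0.75, -2.88, -1.78, 0.62, -0.0, 0.0, 0.57]
[0.75, -2.99, -1.61, 0.62, -0.0, 0.0, 0.57]
[0.75, -3.08, -1.43, 0.62, -0.0, 0.0, 0.57]
[0.75, -3.16, -1.24, 0.62, -0.0, 0.0, 0.57]
[0.75, -3.22, -1.05, 0.62, -0.0, 0.0, 0.57]
[0.75, -3.28, -0.85, 0.62, -0.0, 0.0, 0.57]
[0.75, -3.33, -0.66, 0.62, -0.0, 0.0, 0.57]
[0.75, -3.36, -0.46, 0.62, -0.0, 0.0, 0.57]
[0.75, -3.38, -0.26, 0.62, -0.0, 0.0, 0.57]
[0.75, -3.39, -0.05, 0.62, -0.0, 0.0, 0.57]
[0.75, -3.39, 0.15, 0.62, -0.0, 0.0, 0.57]
```

Request:
arm_command(
  motion=[
    [0.75,-2.4,-2.4,0,0,0,0.57],
    [0.75,-2.5,-2.3,0,0,0,0.57],
    [0.75,-2.65,-2.1,0,0,0,0.57],
    [0.75,-2.8,-1.95,0,0,0,0.57],
    [0.75,-2.9,-1.8,0,0,0,0.57],
  ],
)

```text
t: 0.72
ee_pos: [0.3006, 0.4505, 0.2403]
orientation: [[-0.782, 0.623, -0.006], [0.623, 0.782, 0.006], [0.008, 0.001, -1.0]]
wrist_force: [-0.5, 0.2, -0.0]
finger_gap: 0.757
```

Request:
arm_command(
  motion=[
    [0.75,-3.0,-1.6,0.5,0,0,0.57],
    [0.75,-3.1,-1.4,0.5,0,0,0.57],
    [0.75,-3.15,-1.25,0.5,0,0,0.57],
    [0.75,-3.2,-1.05,0.5,0,0,0.57],
    [0.75,-3.3,-0.85,0.5,0,0,0.57],
  ],
)

```text
t: 1.13
ee_pos: [0.3695, 0.2877, 0.2153]
orientation: [[-0.553, 0.833, -0.002], [0.833, 0.553, 0.011], [0.01, 0.005, -1.0]]
wrist_force: [0.6, 0.0, -0.2]
finger_gap: 0.751
```

```bash
python3 plan.py 0.75 0.438 0.1355 0.12 17 10
```

```text
err mm [  68.5 -152.2  -95.3] rot deg [ 0.18 -0.61 16.59] wrist [ 0.58  0.   -0.21] gap 0.751 t 1.13
[0.75, -1.66, -0.28, 0.93, 0.0, -0.01, 0.28]
[0.75, -1.66, -0.23, 0.94, 0.0, -0.01, 0.28]
[0.75, -1.67, -0.18, 0.94, 0.0, -0.01, 0.28]
[0.75, -1.67, -0.13, 0.94, 0.0, -0.01, 0.28]
[0.75, -1.67, -0.08, 0.94, 0.0, -0.01, 0.28]
[0.75, -1.67, -0.03, 0.94, 0.0, -0.01, 0.28]
[0.75, -1.67, 0.02, 0.95, 0.0, -0.01, 0.28]
[0.75, -1.67, 0.06, 0.95, 0.0, -0.01, 0.28]
[0.75, -1.67, 0.11, 0.95, 0.0, -0.01, 0.28]
[0.75, -1.66, 0.16, 0.95, 0.0, -0.01, 0.28]
```

Request:
arm_command(
  motion=[
    [0.75,-2.4,-0.3,1.2,0,-0.02,0.4],
    [0.75,-2.4,-0.2,1.2,0,-0.02,0.4],
    [0.75,-2.4,-0.1,1.2,0,-0.02,0.4],
    [0.75,-2.4,0,1.2,0,-0.02,0.4],
    [0.75,-2.4,0.1,1.2,0,-0.02,0.4],
  ],
)

```text
t: 1.55
ee_pos: [0.4268, 0.1722, 0.1554]
orientation: [[-0.353, 0.936, 0.011], [0.936, 0.353, 0.005], [0.0, 0.012, -1.0]]
wrist_force: [0.1, 0.6, 0.5]
finger_gap: 0.749
```

```bash
python3 plan.py 0.75 0.438 0.1355 0.1 17 5
```

```text
err mm [ 11.2 -36.7 -55.4] rot deg [ 0.68 -0.05  3.67] wrist [0.08 0.56 0.51] gap 0.749 t 1.55
[0.75, -0.77, -0.06, 1.11, 0.02, -0.0, 0.12]
[0.75, -0.77, -0.05, 1.11, 0.02, -0.0, 0.12]
[0.75, -0.77, -0.04, 1.11, 0.02, -0.0, 0.12]
[0.75, -0.77, -0.03, 1.11, 0.02, -0.0, 0.12]
[0.75, -0.77, -0.01, 1.11, 0.02, -0.0, 0.12]
```

Request:
arm_command(
  motion=[
    [0.75,-1.0,-0.05,1.2,0.02,0,0.15],
    [0.75,-1.0,-0.05,1.2,0.02,0,0.15],
    [0.75,-0.8,-0.04,1.2,0.02,0,0.15],
    [0.75,-0.5,-0.03,1.0,0.02,0,0.1],
    [0.75,-0.3,0,0.8,0.02,0,0.05],
  ],
)

```text
t: 1.97
ee_pos: [0.4417, 0.1299, 0.0995]
orientation: [[-0.279, 0.96, 0.006], [0.96, 0.279, -0.001], [-0.003, 0.005, -1.0]]
wrist_force: [0.2, 0.2, -0.3]
finger_gap: 0.748
```

```bash
python3 plan.py 0.75 0.438 0.1355 0.08 17 1
python3 - <<'E'
from h import *
s,t=cam("side"),cam("top")
a=cv2.resize(s["frame"][170:290,150:310],None,fx=3.5,fy=3.5,interpolation=cv2.INTER_CUBIC)
cv2.imwrite("pics/g1.png",cv2.convertScaleAbs(a,alpha=1.4))
E
```

```text
err mm [ -3.7   5.6 -19.5] rot deg [ 0.29  0.15 -0.82] wrist [ 0.21  0.18 -0.27] gap 0.748 t 1.97
[0.75, 0.64, -0.22, 1.95, 0.05, 0.02, -0.14]
```

View pics/g1.png

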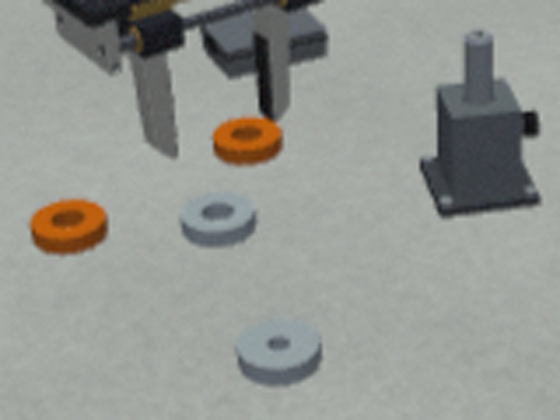

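The fingers stand above the snug collar and straddle it, with the collar at crop pixel (218,216). I'll correct x/y and descend.

Request:
arm_command(
  motion=[
    [0.75,0.5,-0.2,0.8,0.05,0,-0.1],
    [0.75,0.1,0,0.8,0,0,0],
    [0.75,0,0,0.8,0,0,0],
    [0.75,0,0,0.6,0,0,0],
    [0.75,0,0,0.2,0,0,0],
  ],
)

```text
t: 2.48
ee_pos: [0.438, 0.1393, 0.0659]
orientation: [[-0.296, 0.955, 0.002], [0.955, 0.296, 0.0], [-0.0, 0.002, -1.0]]
wrist_force: [0.7, -0.3, 0.4]
finger_gap: 0.751
```

```bash
python3 plan.py 0.75 0.438 0.1355 0.029 17 3
```

```text
err mm [ -0.   -3.8 -36.9] rot deg [0.11 0.02 0.19] wrist [ 0.71 -0.3   0.4 ] gap 0.751 t 2.48
[0.75, -0.12, -0.04, 1.23, 0.01, 0.0, 0.01]
[0.75, -0.12, -0.04, 1.23, 0.01, 0.0, 0.01]
[0.75, -0.12, -0.04, 1.23, 0.01, 0.0, 0.01]
```

Request:
arm_command(
  motion=[
    [0.75,-0.25,-0.1,1.2,0,0,0],
    [0.75,0,0,1.0,0,0,0],
    [0.75,0,0,0.5,0,0,0],
    [0.75,0,0,0,0,0,0],
    [0.75,0,0,0,0,0,0],
  ],
)

```text
t: 2.9
ee_pos: [0.4378, 0.1378, 0.0369]
orientation: [[-0.298, 0.955, 0.002], [0.955, 0.298, 0.001], [0.0, 0.002, -1.0]]
wrist_force: [0.5, 0.2, -0.3]
finger_gap: 0.753
```

```bash
python3 plan.py 0.75 0.438 0.1355 0.029 17 1
```

```text
err mm [ 0.2 -2.3 -7.9] rot deg [ 0.12 -0.02  0.33] wrist [ 0.45  0.24 -0.33] gap 0.753 t 2.9
[0.75, -0.23, -0.05, 0.79, 0.02, -0.0, 0.06]
```

Request:
arm_command(
  motion=[
    [0.75,-0.2,-0.05,0.7,0.02,0,0.05],
    [0.75,0,0,0.1,0,0,0],
    [0.75,0,0,0,0,0,0],
    [0.75,0,0,0,0,0,0],
    [0.75,0,0,0,0,0,0],
  ],
)

```text
t: 3.32
ee_pos: [0.439, 0.1359, 0.0293]
orientation: [[-0.292, 0.956, 0.002], [0.956, 0.292, 0.001], [0.0, 0.003, -1.0]]
wrist_force: [0.1, 0.7, 1.2]
finger_gap: 0.751
```

```bash
python3 plan.py 0.75 0.438 0.1355 0.029 17 1
```

```text
err mm [-1.  -0.4 -0.3] rot deg [ 0.15 -0.01  0.  ] wrist [0.07 0.74 1.15] gap 0.751 t 3.32
[0.75, -0.01, -0.1, 0.03, 0.02, -0.0, 0.0]
```

Request:
arm_command(
  motion=[
    [0.5,0,-0.05,0,0,0,0],
    [0.45,0,0,0,0,0,0],
    [0.45,0,0,0,0,0,0],
    [0.45,0,0,0,0,0,0],
    [0.45,0,0,0,0,0,0],
  ],
  squeeze=20,
)

```text
t: 3.73
ee_pos: [0.4386, 0.1359, 0.03]
orientation: [[-0.293, 0.956, 0.003], [0.956, 0.293, 0.001], [0.0, 0.004, -1.0]]
wrist_force: [0.9, -0.1, -0.2]
finger_gap: 0.536
```

Request:
arm_command(
  motion=[
    [0.45,0,0,0,0,0,0],
    [0.45,0,0,-0.5,0,0,0],
    [0.45,0,0,-1.0,0,0,0],
    [0.45,0,0,-1.5,0,0,0],
    [0.45,0,0,-1.5,0,0,0],
  ],
)

```text
t: 4.15
ee_pos: [0.4363, 0.1351, 0.0744]
orientation: [[-0.292, 0.956, -0.004], [0.956, 0.292, -0.001], [0.0, -0.004, -1.0]]
wrist_force: [0.8, 0.7, -0.5]
finger_gap: 0.532
```

```bash
python3 plan.py 0.45 0.62 0.12 0.18 11 10
```

```text
err mm [183.7 -15.1 105.6] rot deg [-0.24 -0.    6.  ] wrist [ 0.8  0.7 -0.5] gap 0.532 t 4.15
[0.45, -0.68, 1.71, -1.06, -0.0, -0.0, 0.1]
[0.45, -0.66, 1.72, -1.06, -0.0, -0.0, 0.1]
[0.45, -0.65, 1.72, -1.06, -0.0, -0.0, 0.1]
[0.45, -0.63, 1.73, -1.06, -0.0, -0.0, 0.1]
[0.45, -0.61, 1.74, -1.06, -0.0, -0.0, 0.1]
[0.45, -0.59, 1.74, -1.06, -0.0, -0.0, 0.1]
[0.45, -0.57, 1.75, -1.06, -0.0, -0.0, 0.1]
[0.45, -0.55, 1.76, -1.06, -0.0, -0.0, 0.1]
[0.45, -0.54, 1.76, -1.06, -0.0, -0.0, 0.1]
[0.45, -0.52, 1.77, -1.06, -0.0, -0.0, 0.1]
```

Request:
arm_command(
  motion=[
    [0.45,0,0,-2,0,0,0.1],
    [0.45,-0.7,1.7,-2,0,0,0.1],
    [0.45,-0.7,1.7,-2,0,0,0.1],
    [0.45,-0.6,1.7,-1.5,0,0,0.1],
    [0.45,-0.6,1.7,-1,0,0,0.1],
  ],
)

```text
t: 4.57
ee_pos: [0.5048, 0.1284, 0.1647]
orientation: [[-0.243, 0.97, -0.013], [0.97, 0.243, -0.001], [0.002, -0.013, -1.0]]
wrist_force: [1.1, -0.4, -0.9]
finger_gap: 0.531
```

Request:
arm_command(
  motion=[
    [0.45,-0.6,1.7,0,0,0,0.1],
    [0.45,-0.6,1.7,0,0,0,0.1],
    [0.45,-0.6,1.7,0,0,0,0.1],
    [0.45,-0.5,1.5,0,0,0,0.1],
    [0.45,-0.3,1.0,0,0,0,0.1],
  ],
)

```text
t: 4.98
ee_pos: [0.5901, 0.1196, 0.17]
orientation: [[-0.19, 0.982, -0.005], [0.982, 0.19, 0.001], [0.002, -0.004, -1.0]]
wrist_force: [-0.0, -0.4, -0.5]
finger_gap: 0.533
```

```bash
python3 plan.py 0.45 0.62 0.12 0.175 11 5
```

```text
err mm [29.9  0.4  5. ] rot deg [-0.24 -0.1  -0.07] wrist [-0.02 -0.42 -0.47] gap 0.533 t 4.98
[0.45, -0.11, 0.59, -0.1, -0.01, -0.0, -0.0]
[0.45, -0.11, 0.59, -0.1, -0.01, -0.0, -0.0]
[0.45, -0.11, 0.59, -0.1, -0.01, -0.0, -0.0]
[0.45, -0.11, 0.59, -0.1, -0.01, -0.0, -0.0]
[0.45, -0.11, 0.59, -0.1, -0.01, -0.0, -0.0]
```

Request:
arm_command(
  motion=[
    [0.45,0,1.0,-0.2,-0.04,0,0],
    [0.45,0,0.8,-0.2,0,0,0],
    [0.45,0,0.3,0,0,0,0],
    [0.45,0,0,0,0,0,0],
    [0.45,0,0,0,0,0,0],
  ],
)

```text
t: 5.4
ee_pos: [0.6119, 0.1221, 0.1738]
orientation: [[-0.187, 0.982, -0.002], [0.982, 0.187, 0.0], [0.0, -0.002, -1.0]]
wrist_force: [0.2, 0.3, -1.1]
finger_gap: 0.533
```

```bash
python3 plan.py 0.45 0.62 0.12 0.17 11 1
python3 - <<'E'
from h import *
s,t=cam("side"),cam("top")
a=cv2.resize(s["frame"][120:240,230:350],None,fx=5,fy=5,interpolation=cv2.INTER_CUBIC)
cv2.imwrite("pics/g2.png",cv2.convertScaleAbs(a,alpha=1.4))
a=cv2.resize(t["frame"][120:240,150:270],None,fx=5,fy=5,interpolation=cv2.INTER_CUBIC)
cv2.imwrite("pics/g2t.png",cv2.convertScaleAbs(a,alpha=1.6))
E
```

```text
err mm [ 8.1 -2.1 -3.8] rot deg [-0.11 -0.02 -0.22] wrist [ 0.17  0.28 -1.14] gap 0.533 t 5.4
[0.45, -0.36, 0.76, 0.38, -0.02, -0.0, -0.04]
```

View pics/g2.png

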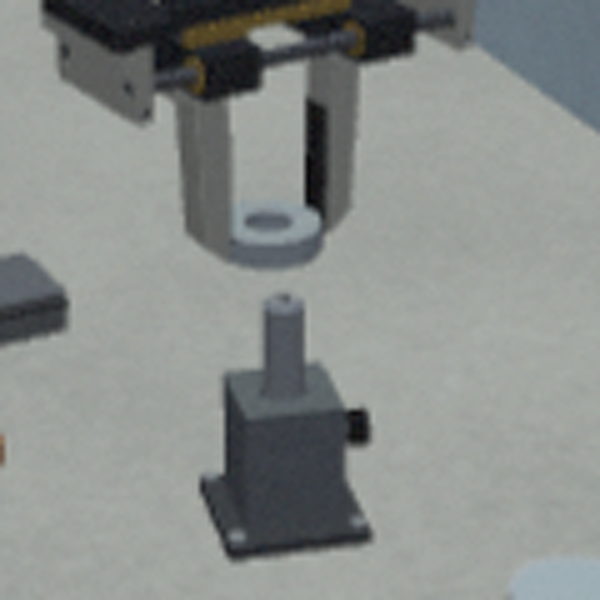

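View pics/g2t.png

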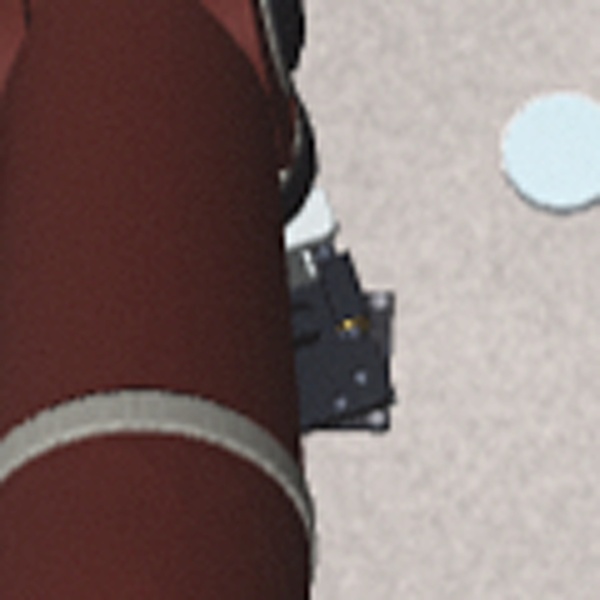

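The side view shows the collar level in the fingers, with its bore at crop (270,221), above the post whose top is at crop (284,299). It's slightly short in x, and the arm hides the top view. I'll take the offset in the side view from known heights.

```bash
cat > off.py <<'E'
from h import *
s=cam("side"); o=get_obs(); tz=o["ee_pos"][2]; p=np.array(o["ee_pos"])
def up(n,x0,y0,w,h,k=12):
    a=cv2.resize(s["frame"][y0:y0+h,x0:x0+w],None,fx=k,fy=k,interpolation=cv2.INTER_CUBIC); cv2.imwrite(n,cv2.convertScaleAbs(a,alpha=1.5))
# predicted projections
for n,q in(("collar top ctr",(p[0],p[1],tz-.016)),("post top",(.62,.12,.118)),("post top .1205",(.619,.1215,.118))): print(n,proj(s,q).round(2))
# collar: depth cloud of top face
v,u=np.mgrid[150:180,260:310]; z=s["depth"][150:180,260:310].astype(float)
P=np.stack([u.ravel(),v.ravel(),np.ones(u.size)])
P=(s["R"].T@((np.linalg.inv(s["K"])@P)*z.ravel()-s["t"][:,None])).T
m=(P[:,2]>tz-.035)&(P[:,2]<tz-.010)&(np.hypot(P[:,0]-p[0],P[:,1]-p[1])<.028)
print("tcp",p,"cloud",m.sum(),"zmin/max",P[m][:,2].min(),P[m][:,2].max())
mt=m&(P[:,2]>tz-.020); print("top face mean/mid",P[mt].mean(0).round(4),((P[mt].max(0)+P[mt].min(0))/2).round(4),np.ptp(P[mt],0).round(4))
up("pics/o1.png",262,145,50,50)
E
python3 off.py
```

```text
collar top ctr [282.86 163.56]
post top [286.65 179.15]
post top .1205 [286.01 178.96]
tcp [0.61164341 0.12218758 0.17384057] cloud 251 zmin/max 0.14196042698103192 0.16382494683230606
top face mean/mid [0.6151 0.1182 0.1568] [0.6144 0.1204 0.1588] [0.0493 0.0506 0.01  ]
```

View pics/o1.png

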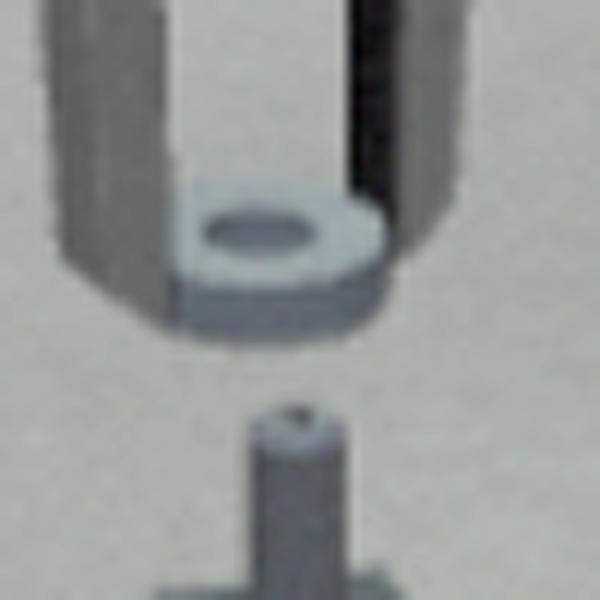

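Run:
```python
from h import *
s=cam("side")
a=onplane(s,283.4,163.9,.1578); b=onplane(s,286.46,179.1,.118); print(a,b,b-a)
for dz in(-.001,.001): print(onplane(s,283.4,163.9,.1578+dz))
for du in((.3,0),(0,.3)): print(onplane(s,283.4+du[0],163.9+du[1],.1578)-a)
```

```text
[0.61210053 0.12007177 0.1578    ] [0.61968598 0.12041348 0.118     ] [ 0.00758544  0.00034172 -0.0398    ]
[0.6129297  0.12214117 0.1568    ]
[0.61127136 0.11800236 0.1588    ]
[ 0.0006267 -0.0002629  0.       ]
[-0.00061686 -0.00153123  0.        ]
```

```bash
python3 plan.py 0.45 0.6195 0.1213 0.16 11 1
```

```text
err mm [  7.7  -0.9 -13.9] rot deg [-0.1  -0.03 -0.22] wrist [ 0.2   0.19 -1.41] gap 0.535 t 5.6
[0.45, -0.23, 0.75, 1.39, -0.02, -0.01, -0.04]
```

Request:
arm_command(
  motion=[
    [0.45,-0.22,0.72,0.4,-0.02,0,-0.04],
    [0.45,0,0.1,0.4,0,0,0],
    [0.45,0,0,0.2,0,0,0],
    [0.45,0,0,0,0,0,0],
    [0.45,0,0,0,0,0,0],
  ],
)

```text
t: 6.02
ee_pos: [0.6202, 0.1215, 0.1625]
orientation: [[-0.192, 0.981, -0.001], [0.981, 0.192, 0.001], [0.001, -0.001, -1.0]]
wrist_force: [-0.3, 1.1, -0.4]
finger_gap: 0.533
```

```bash
python3 plan.py 0.45 0.6195 0.1213 0.155 11 1; sed -i 's/262,145,50,50/262,145,50,50/' off.py; python3 off.py
```

```text
err mm [-0.7 -0.2 -7.5] rot deg [-0.03 -0.04  0.06] wrist [-0.33  1.05 -0.44] gap 0.533 t 6.02
[0.45, -0.01, -0.08, 0.75, -0.01, -0.01, 0.01]
collar top ctr [286.45 167.63]
post top [286.65 179.15]
post top .1205 [286.01 178.96]
tcp [0.62013887 0.12149205 0.16251301] cloud 245 zmin/max 0.13233203731507387 0.15197106930882456
top face mean/mid [0.6242 0.1178 0.1456] [0.6214 0.1201 0.1472] [0.053  0.0495 0.0095]
```

View pics/o1.png

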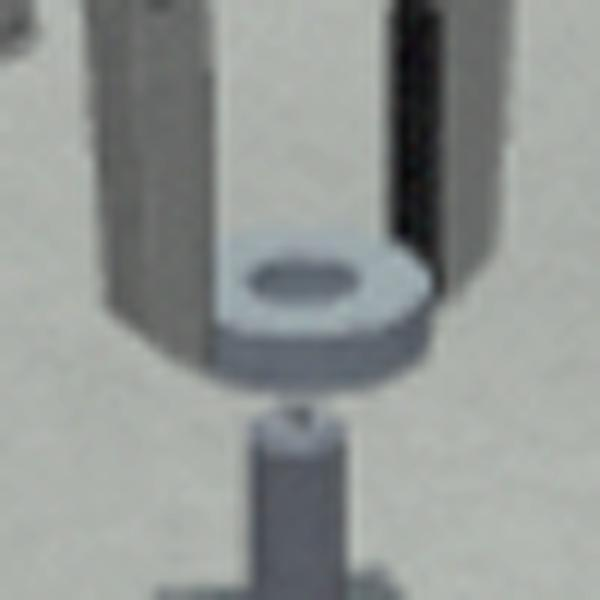

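Request:
arm_command(
  motion=[
    [0.45,0,-0.09,0.4,0,0,0],
    [0.45,0,0,0.3,0,0,0],
    [0.45,0,0,0.2,0,0,0],
    [0.45,0,0,0.1,0,0,0],
    [0.45,0,0,0,0,0,0],
  ],
)

```text
t: 6.48
ee_pos: [0.6189, 0.1214, 0.1515]
orientation: [[-0.192, 0.981, -0.001], [0.981, 0.192, 0.001], [0.001, -0.001, -1.0]]
wrist_force: [-0.1, -0.3, 0.1]
finger_gap: 0.531
```

```bash
python3 plan.py 0.45 0.6195 0.1213 0.145 11 1; python3 off.py|tail -2
```

```text
err mm [ 0.6 -0.1 -6.5] rot deg [-0.06 -0.05  0.06] wrist [-0.09 -0.32  0.09] gap 0.531 t 6.48
[0.45, -0.02, 0.06, 0.65, -0.01, -0.01, 0.01]
tcp [0.61890973 0.12139416 0.15160261] cloud 211 zmin/max 0.12313872913031058 0.14152227836729084
top face mean/mid [0.6219 0.1171 0.1346] [0.6201 0.1192 0.1366] [0.0517 0.0486 0.0099]
```

View pics/o1.png

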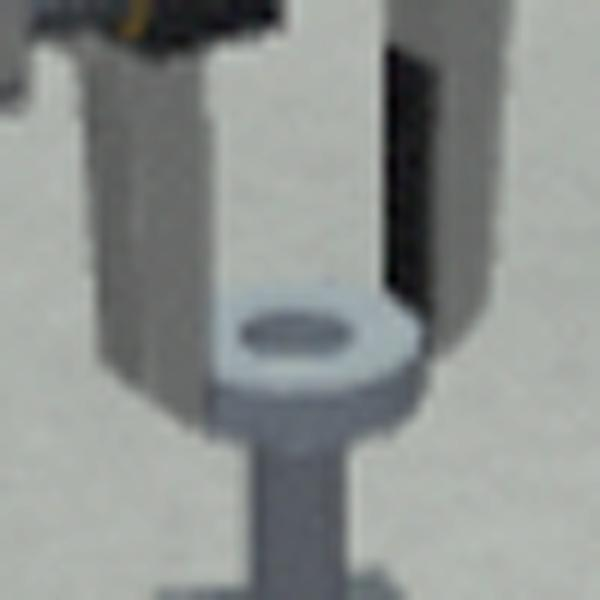

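Request:
arm_command(
  motion=[
    [0.45,0,0.03,0.3,0,0,0],
    [0.45,0,0,0.2,0,0,0],
    [0.45,0,0,0.2,0,0,0],
    [0.45,0,0,0.1,0,0,0],
    [0.45,0,0,0,0,0,0],
  ],
)

```text
t: 6.95
ee_pos: [0.6195, 0.1214, 0.1431]
orientation: [[-0.192, 0.981, -0.0], [0.981, 0.192, 0.001], [0.001, -0.0, -1.0]]
wrist_force: [0.0, 0.0, -0.1]
finger_gap: 0.534
```

```bash
python3 plan.py 0.45 0.6192 0.1213 0.14 11 1
```

```text
err mm [-0.3 -0.1 -3.1] rot deg [-0.01 -0.04  0.07] wrist [ 0.03  0.02 -0.13] gap 0.534 t 6.95
[0.45, -0.0, -0.03, 0.31, -0.0, -0.01, 0.01]
```

Request:
arm_command(
  motion=[
    [0.45,0,0,0.3,0,0,0],
    [0.45,0,0,0.2,0,0,0],
    [0.45,0,0,0.1,0,0,0],
    [0.45,0,0,0,0,0,0],
    [0.45,0,0,0,0,0,0],
  ],
)

```text
t: 7.37
ee_pos: [0.6194, 0.1213, 0.1363]
orientation: [[-0.192, 0.981, -0.001], [0.981, 0.192, 0.0], [0.001, -0.001, -1.0]]
wrist_force: [-0.5, -0.7, -0.4]
finger_gap: 0.534
```

```bash
python3 plan.py 0.45 0.6192 0.1213 0.1 11 1; python3 off.py|tail -2
```

```text
err mm [ -0.2   0.  -36.3] rot deg [-0.03 -0.03  0.06] wrist [-0.46 -0.69 -0.39] gap 0.534 t 7.37
[0.45, 0.01, -0.02, 3.63, -0.01, -0.01, 0.01]
tcp [0.61939808 0.12127215 0.1362947 ] cloud 93 zmin/max 0.1132697783240244 0.12614659393504501
top face mean/mid [0.629  0.1273 0.1195] [0.6262 0.1256 0.1213] [0.0403 0.036  0.0096]
```

View pics/o1.png

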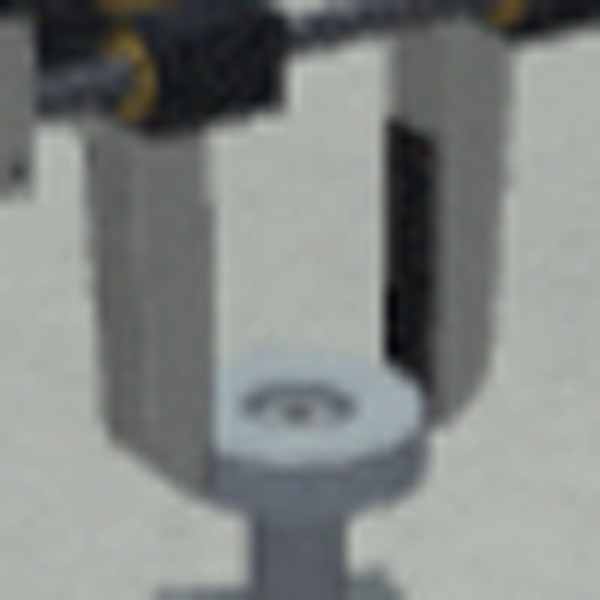

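The post top shows in the middle of the collar's bore at (297,408), and there's no side force. Continuing down.

Request:
arm_command(
  motion=[
    [0.45,0,0,0.4,0,0,0],
    [0.45,0,0,0.4,0,0,0],
    [0.45,0,0,0.3,0,0,0],
    [0.45,0,0,0.2,0,0,0],
    [0.45,0,0,0,0,0,0],
  ],
)

```text
t: 7.83
ee_pos: [0.6193, 0.1212, 0.122]
orientation: [[-0.192, 0.981, -0.001], [0.981, 0.192, 0.0], [0.001, -0.001, -1.0]]
wrist_force: [-0.2, -0.3, -0.3]
finger_gap: 0.533
```

Request:
arm_command(
  motion=[
    [0.45,0,0,0.4,0,0,0],
    [0.45,0,0,0.3,0,0,0],
    [0.45,0,0,0.2,0,0,0],
    [0.45,0,0,0,0,0,0],
    [0.45,0,0,0,0,0,0],
  ],
)

```text
t: 8.25
ee_pos: [0.6193, 0.1212, 0.1117]
orientation: [[-0.192, 0.981, -0.001], [0.981, 0.192, 0.0], [0.001, -0.001, -1.0]]
wrist_force: [1.1, -0.4, -0.5]
finger_gap: 0.536
```

```bash
python3 plan.py 0.45 0.6192 0.1213 0.1 11 1
```

```text
err mm [ -0.1   0.1 -11.7] rot deg [-0.06 -0.03  0.06] wrist [ 1.15 -0.39 -0.52] gap 0.536 t 8.25
[0.45, 0.01, -0.0, 1.17, -0.01, -0.0, 0.01]
```

Request:
arm_command(
  motion=[
    [0.45,0,0,0.4,0,0,0],
    [0.45,0,0,0.2,0,0,0],
    [0.45,0,0,0.1,0,0,0],
    [0.45,0,0,0,0,0,0],
    [0.45,0,0,0,0,0,0],
  ],
)

```text
t: 8.67
ee_pos: [0.6194, 0.1212, 0.1041]
orientation: [[-0.192, 0.981, -0.001], [0.981, 0.192, 0.0], [0.0, -0.001, -1.0]]
wrist_force: [0.3, 0.3, -0.3]
finger_gap: 0.535
```

Request:
arm_command(
  motion=[
    [0.45,0,0,0.15,0,0,0],
    [0.45,0,0,0.1,0,0,0],
    [0.45,0,0,0,0,0,0],
    [0.45,0,0,0,0,0,0],
    [0.45,0,0,0,0,0,0],
  ],
)

```text
t: 9.08
ee_pos: [0.6196, 0.1212, 0.1016]
orientation: [[-0.192, 0.981, -0.0], [0.981, 0.192, 0.0], [0.0, -0.0, -1.0]]
wrist_force: [0.6, 0.2, -0.7]
finger_gap: 0.536
```

Request:
arm_command(
  motion=[
    [0.45,0,0,0.15,0,0,0],
    [0.45,0,0,0.05,0,0,0],
    [0.45,0,0,0,0,0,0],
    [0.45,0,0,0,0,0,0],
    [0.45,0,0,0,0,0,0],
  ],
)

```text
t: 9.5
ee_pos: [0.6197, 0.1212, 0.1001]
orientation: [[-0.192, 0.981, 0.0], [0.981, 0.192, 0.001], [0.001, 0.0, -1.0]]
wrist_force: [-0.1, -0.8, -0.8]
finger_gap: 0.534
```

```bash
sed -i 's/262,145,50,50/262,165,50,50/' off.py; python3 off.py|tail -2; python3 plan.py 0.45 0.6192 0.1213 0.1 11 1
```

```text
post top [286.65 179.15]
post top .1205 [286.01 178.96]
err mm [-0.5  0.1 -0.1] rot deg [ 0.02 -0.03  0.05] wrist [-0.41  0.51  0.71] gap 0.532 t 9.55
[0.45, 0.02, -0.05, 0.01, 0.0, -0.01, 0.01]Traceback (most recent call last):
  File "off.py", line 12, in <module>
    print("tcp",p,"cloud",m.sum(),"zmin/max",P[m][:,2].min(),P[m][:,2].max())
                                             ~~~~~~~~~~~~~^^
    return umr_minimum(a, axis, None, out, keepdims, initial, where)
ValueError: zero-size array to reduction operation minimum which has no identity
```

Request:
arm_command(
  motion=[
    [0.45,0,0,0.1,0,0,0],
    [0.45,0,0,0.05,0,0,0],
    [0.45,0,0,0,0,0,0],
    [0.45,0,0,0,0,0,0],
    [0.45,0,0,0,0,0,0],
  ],
)

```text
t: 9.97
ee_pos: [0.6197, 0.1211, 0.1]
orientation: [[-0.192, 0.981, 0.001], [0.981, 0.192, 0.001], [0.001, 0.001, -1.0]]
wrist_force: [-0.8, 0.1, 1.9]
finger_gap: 0.534
```

```bash
cat > pic.py <<'E'
from h import *
import sys
n,c,x,y,w,hh,k=sys.argv[1:8]; c=cam(c); x,y,w,hh,k=map(int,(x,y,w,hh,k))
a=cv2.resize(c["frame"][y:y+hh,x:x+w],None,fx=k,fy=k,interpolation=cv2.INTER_CUBIC); cv2.imwrite(f"pics/{n}.png",cv2.convertScaleAbs(a,alpha=1.5))
E
python3 pic.py o2 side 255 155 60 60 10
```

```text
(no output)
```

View pics/o2.png

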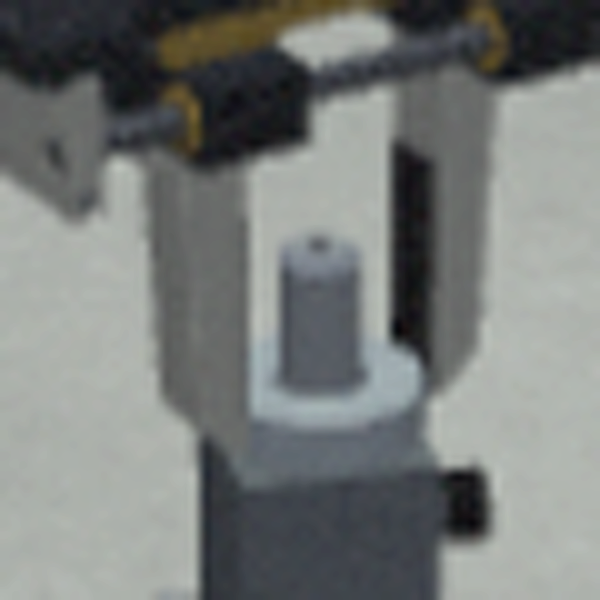

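The collar has seated: z stopped at 0.100, there's +1.9 N upward, and it sits on the holder's top face at (335,400). Releasing now.

Request:
arm_command(
  motion=[
    [0.6,0,0,0,0,0,0],
    [0.65,0,0,0,0,0,0],
    [0.65,0,0,0,0,0,0],
    [0.65,0,0,0,0,0,0],
    [0.65,0,0,0,0,0,0],
  ],
)

```text
t: 10.43
ee_pos: [0.6204, 0.1216, 0.0995]
orientation: [[-0.192, 0.981, 0.002], [0.981, 0.192, 0.001], [0.001, 0.002, -1.0]]
wrist_force: [0.1, -0.7, -0.1]
finger_gap: 0.648
```

Request:
arm_command(
  motion=[
    [0.65,0,0,-0.6,0,0,0],
    [0.65,0,0,-0.5,0,0,0],
    [0.65,0,0,-0.3,0,0,0],
    [0.65,0,0,0,0,0,0],
    [0.65,0,0,0,0,0,0],
  ],
)

```text
t: 10.85
ee_pos: [0.6207, 0.1217, 0.1153]
orientation: [[-0.192, 0.981, 0.003], [0.981, 0.192, 0.002], [0.001, 0.003, -1.0]]
wrist_force: [0.7, -0.2, -0.3]
finger_gap: 0.652
```

```bash
python3 plan.py 0.65 0.6197 0.1211 0.1155 11 1; python3 pic.py o3 side 255 155 60 60 10
```

```text
err mm [-1.  -0.6  0.2] rot deg [ 0.18 -0.06  0.07] wrist [ 0.73 -0.22 -0.29] gap 0.652 t 10.85
[0.65, -0.04, -0.11, -0.02, 0.03, -0.01, 0.01]
```

View pics/o3.png

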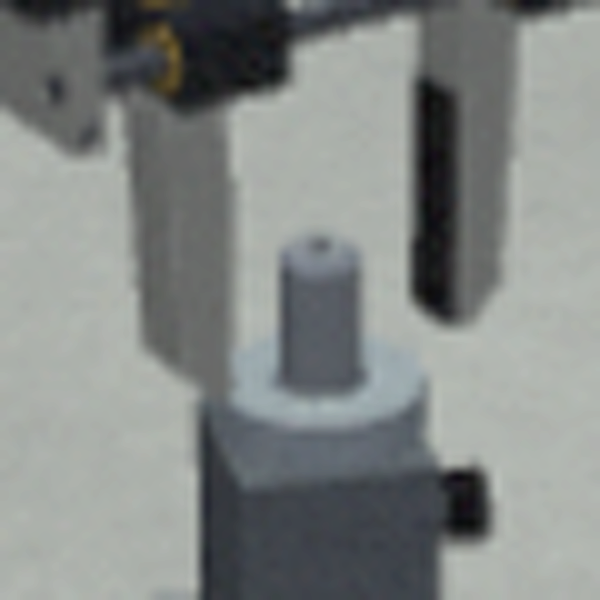

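Request:
arm_command(
  motion=[
    [0.6,-0.04,-0.1,0.1,0.03,0,0],
    [0.55,0,0,0,0,0,0],
    [0.5,0,0,0,0,0,0],
    [0.45,0,0,0,0,0,0],
    [0.4,0,0,0,0,0,0],
  ],
)

```text
t: 11.32
ee_pos: [0.6194, 0.1209, 0.1138]
orientation: [[-0.192, 0.981, -0.001], [0.981, 0.192, 0.001], [0.001, -0.001, -1.0]]
wrist_force: [0.9, 0.1, 0.6]
finger_gap: 0.427
```

```bash
python3 plan.py 0.65 0.6197 0.1211 0.1145 11 1
```

```text
err mm [0.3 0.2 0.7] rot deg [-0.07 -0.06  0.07] wrist [0.91 0.06 0.59] gap 0.427 t 11.32
[0.65, 0.01, 0.03, -0.07, -0.01, -0.01, 0.01]
```

Now I'll close on the post.

Request:
arm_command(
  motion=[
    [0.3,0,0,0,0,0,0],
    [0.25,0,0,0,0,0,0],
    [0.2,0,0,0,0,0,0],
    [0.15,0,0,0,0,0,0],
    [0.15,0,0,0,0,0,0],
  ],
  squeeze=12,
)

```text
t: 11.73
ee_pos: [0.6192, 0.1209, 0.1135]
orientation: [[-0.192, 0.981, -0.002], [0.981, 0.192, 0.001], [0.001, -0.002, -1.0]]
wrist_force: [-0.3, -1.1, -1.1]
finger_gap: 0.21
```

Request:
arm_command(
  motion=[
    [0.15,0,0,0,0,0,0],
    [0.15,0,0,0,0,0,0],
    [0.15,0,0,0,0,0,0],
    [0.15,0,0,0,0,0,0],
    [0.15,0,0,0,0,0,0],
  ],
  squeeze=25,
)

```text
t: 12.15
ee_pos: [0.6192, 0.1209, 0.1135]
orientation: [[-0.192, 0.981, -0.002], [0.981, 0.192, 0.001], [0.001, -0.002, -1.0]]
wrist_force: [-0.3, 0.2, 1.3]
finger_gap: 0.211
```

```bash
python3 plan.py 0.65 0.6197 0.1211 0.1145 11 1;python3 -c "
from h import *
o=get_obs();print(o['wrist_force'],o['wrist_torque'])"
```

```text
err mm [0.5 0.2 1. ] rot deg [-0.11 -0.06  0.07] wrist [-0.28  0.22  1.29] gap 0.211 t 12.15
[0.65, 0.01, 0.05, -0.1, -0.02, -0.01, 0.01]
[-0.27578645  0.21709739  1.28659867] [-0.04339978  0.07545614 -0.00081226]
```

Request:
arm_command(
  motion=[
    [0.15,0,0,-0.3,0,0,0],
    [0.15,0,0,-0.3,0,0,0],
    [0.15,0,0,-0.2,0,0,0],
    [0.15,0,0,0,0,0,0],
    [0.15,0,0,0,0,0,0],
  ],
)

```text
t: 12.57
ee_pos: [0.6187, 0.1209, 0.1211]
orientation: [[-0.192, 0.981, -0.004], [0.981, 0.192, 0.0], [0.001, -0.003, -1.0]]
wrist_force: [0.9, -0.4, -2.7]
finger_gap: 0.212
```

```bash
python3 plan.py 0.15 0.6193 0.1210 0.135 11 1; python3 pic.py o4 side 255 145 60 60 10
```

```text
err mm [ 0.6  0.1 13.9] rot deg [-0.2  -0.05  0.07] wrist [ 0.9  -0.39 -2.66] gap 0.212 t 12.57
[0.15, 0.0, 0.06, -1.39, -0.03, -0.01, 0.01]
```

View pics/o4.png

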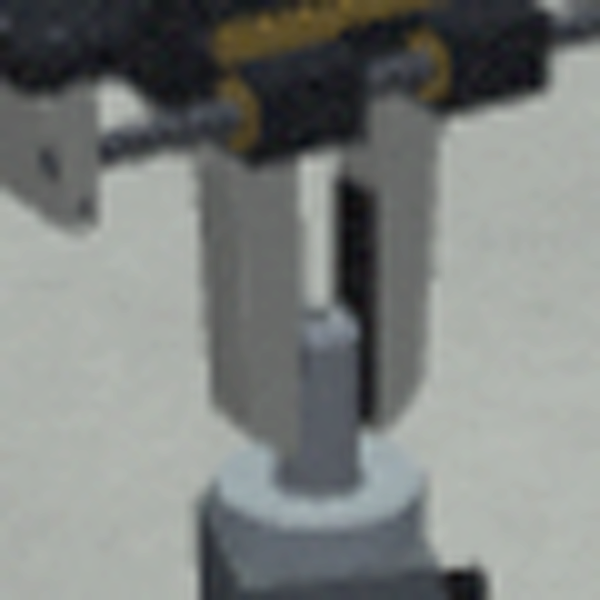

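The post is rising by its own weight only (about 2.7 N), and the collar stays on the holder. Continuing.

Request:
arm_command(
  motion=[
    [0.15,0,0.04,-0.3,-0.03,0,0],
    [0.15,0,0,-0.3,0,0,0],
    [0.15,0,0,-0.3,0,0,0],
    [0.15,0,0,-0.1,0,0,0],
    [0.15,0,0,0,0,0,0],
  ],
)

```text
t: 13.03
ee_pos: [0.6187, 0.1209, 0.1319]
orientation: [[-0.192, 0.981, -0.001], [0.981, 0.192, 0.001], [0.001, -0.001, -1.0]]
wrist_force: [0.2, -1.0, -2.2]
finger_gap: 0.209
```

```bash
python3 plan.py 0.15 0.6193 0.1210 0.140 11 1
```

```text
err mm [0.6 0.1 8.1] rot deg [-0.06 -0.05  0.07] wrist [ 0.17 -0.97 -2.21] gap 0.209 t 13.03
[0.15, -0.0, 0.06, -0.81, -0.01, -0.01, 0.01]
```

Request:
arm_command(
  motion=[
    [0.15,0,0.02,-0.3,0,0,0],
    [0.15,0,0,-0.3,0,0,0],
    [0.15,0,0,-0.2,0,0,0],
    [0.15,0,0,0,0,0,0],
    [0.15,0,0,0,0,0,0],
  ],
)

```text
t: 13.45
ee_pos: [0.6188, 0.1209, 0.141]
orientation: [[-0.192, 0.981, -0.001], [0.981, 0.192, 0.001], [0.001, -0.001, -1.0]]
wrist_force: [-0.3, -0.8, -2.5]
finger_gap: 0.206
```

Request:
arm_command(
  motion=[
    [0.15,0,0,-0.3,0,0,0],
    [0.15,0,0,-0.2,0,0,0],
    [0.15,0,0,-0.1,0,0,0],
    [0.15,0,0,0,0,0,0],
    [0.15,0,0,0,0,0,0],
  ],
)

```text
t: 13.87
ee_pos: [0.6186, 0.1209, 0.1475]
orientation: [[-0.192, 0.981, -0.002], [0.981, 0.192, 0.001], [0.001, -0.002, -1.0]]
wrist_force: [-0.3, -0.4, -1.6]
finger_gap: 0.207
```

```bash
python3 plan.py 0.15 0.6190 0.1210 0.149 11 1; python3 pic.py o5 side 260 140 50 50 12;  python3 pic.py r5 side 335 205 50 50 12; python3 pic.py r5t top 300 130 40 40 15
```

```text
err mm [0.4 0.1 1.5] rot deg [-0.09 -0.06  0.07] wrist [-0.27 -0.35 -1.6 ] gap 0.207 t 13.87
[0.15, 0.0, 0.04, -0.15, -0.02, -0.01, 0.01]
```

View pics/o5.png

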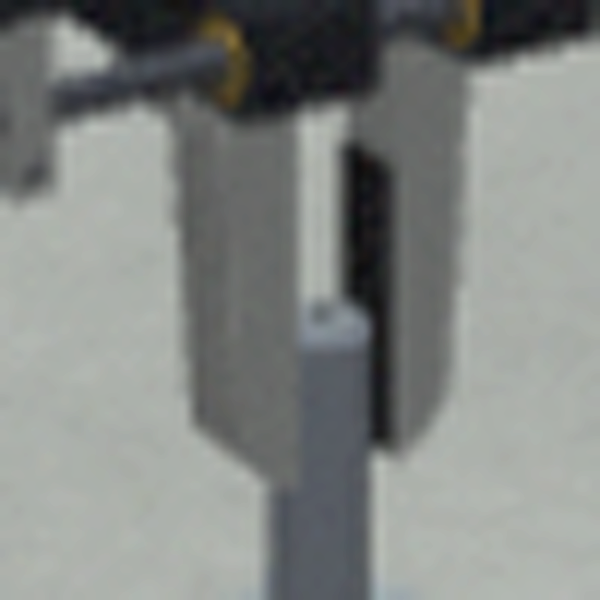

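View pics/r5.png

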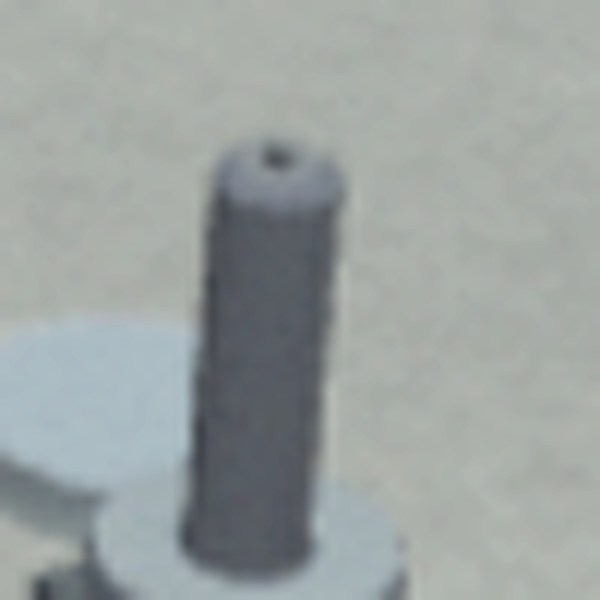

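View pics/r5t.png

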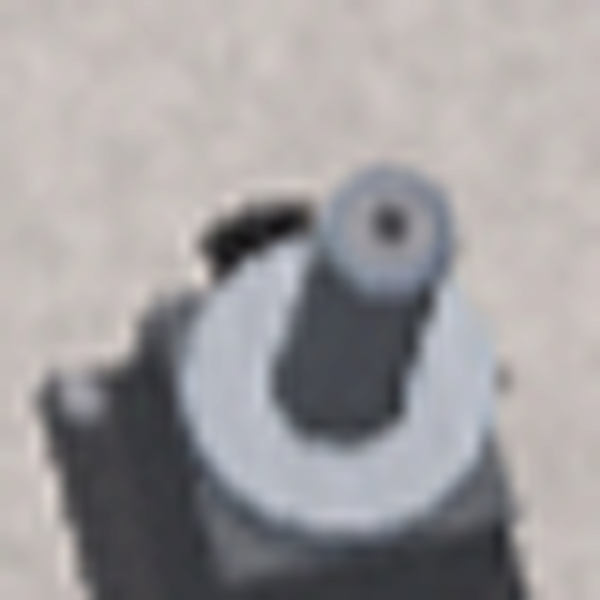

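Run:
```python
from h import *
from scipy.optimize import brentq
s,t=cam("side"),cam("top")
print("ref stereo",two(t,(325.6,144.33),s,(357.71,217.54)), "start post stereo",two(t,(207.2,179.1),s,(286.46,179.1)))
f=lambda xy,v:brentq(lambda z:proj(s,(*xy,z))[1]-v,0,.3)
b=onplane(s,286.46,179.1,.118)[:2]
print("post now z",f(b,165.45), "base check",f(b,179.1))
# ref height using base of ref post in side: collar top plane xy of top-cam
for xy in((.651,-.1478),(.6515,-.147),(.650,-.1500)): print(f(xy,217.54))
# top-face depth
def face(c,u,v,r):
    out=[]
    for y in range(int(v-r),int(v+r)+1):
        for x in range(int(u-r),int(u+r)+1):
            if np.hypot(x-u,y-v)<=r: out.append(depthpt(c,x,y)[2])
    return np.median(out).round(4),len(out)
print("depth ref top",face(t,325.6,144.3,2.2),face(s,357.7,217.6,1.2),"post now side",face(s,286.9,165.5,1.2))
```

```text
ref stereo (array([ 0.65158951, -0.14785223,  0.15432169]), np.float64(0.0004506016880144019)) start post stereo (array([0.6198805 , 0.12140362, 0.11745251]), np.float64(0.0004064391755529945))
post now z 0.1524927384880257 base check 0.11800000000000001
0.15433846997987227
0.15378912785867302
0.15576506587688116
depth ref top (np.float64(0.1532), 14) (np.float64(0.1538), 4) post now side (np.float64(0.151), 4)
```

Request:
arm_command(
  motion=[
    [0.15,0,0.02,-0.15,-0.02,0,0],
    [0.15,0,0,0,0,0,0],
    [0.15,0,0,0,0,0,0],
    [0.15,0,0,0,0,0,0],
    [0.15,0,0,0,0,0,0],
  ],
)

```text
t: 14.53
ee_pos: [0.6187, 0.1209, 0.1488]
orientation: [[-0.192, 0.981, -0.0], [0.981, 0.192, 0.001], [0.001, 0.0, -1.0]]
wrist_force: [0.3, 0.5, -1.5]
finger_gap: 0.206
```

Request:
arm_command(
  motion=[
    [0.15,0,0,0,0,0,0],
    [0.15,0,0,0,0,0,0],
    [0.15,0,0,0,0,0,0],
    [0.15,0,0,0,0,0,0],
    [0.15,0,0,0,0,0,0],
  ],
)

```text
t: 14.95
ee_pos: [0.6186, 0.1209, 0.1487]
orientation: [[-0.192, 0.981, -0.0], [0.981, 0.192, 0.001], [0.001, -0.0, -1.0]]
wrist_force: [0.1, 0.5, -2.6]
finger_gap: 0.208
```

```bash
python3 plan.py 0.15 0.6192 0.1210 0.1495 11 1; python3 pic.py o6 side 255 140 60 100 7;python3 -c "
from h import *
F=[]
for i in range(6):
    capture('side');o=get_obs();F.append(np.r_[o['wrist_force'],o['wrist_torque']])
print(np.mean(F,0).round(2),o['ee_pos'])"
```

```text
err mm [0.6 0.1 0.8] rot deg [-0.01 -0.06  0.06] wrist [ 0.07  0.5  -2.61] gap 0.208 t 14.95
[0.15, -0.0, 0.06, -0.08, -0.0, -0.01, 0.01]
[ 0.39 -0.09 -1.82 -0.07  0.05  0.01] [0.61864568 0.12093022 0.14872662]
```

View pics/o6.png

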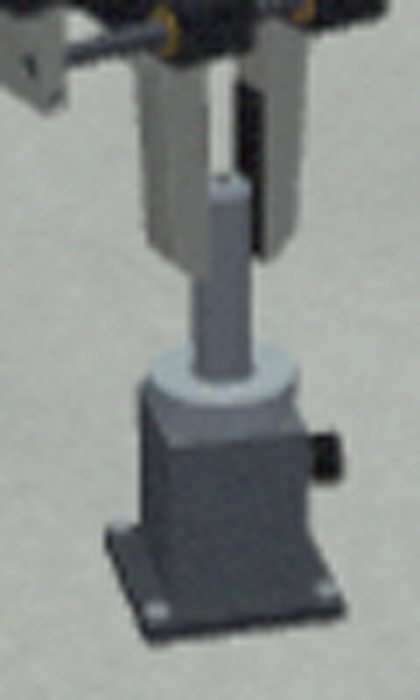

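Request:
arm_command(
  motion=[
    [0.15,0,0.02,-0.1,0,0,0],
    [0.15,0,0,0,0,0,0],
    [0.15,0,0,0,0,0,0],
    [0.15,0,0,0,0,0,0],
    [0.15,0,0,0,0,0,0],
  ],
)

```text
t: 15.72
ee_pos: [0.6189, 0.121, 0.1499]
orientation: [[-0.192, 0.981, -0.0], [0.981, 0.192, 0.001], [0.001, 0.0, -1.0]]
wrist_force: [-0.2, 0.3, -1.5]
finger_gap: 0.208
```

Request:
arm_command(
  motion=[
    [0.15,0,0,0,0,0,0],
    [0.15,0,0,0,0,0,0],
    [0.15,0,0,0,0,0,0],
    [0.15,0,0,0,0,0,0],
    [0.15,0,0,0,0,0,0],
  ],
)

```text
t: 16.13
ee_pos: [0.6188, 0.121, 0.1498]
orientation: [[-0.192, 0.981, -0.0], [0.981, 0.192, 0.001], [0.001, -0.0, -1.0]]
wrist_force: [-0.3, -0.4, -1.5]
finger_gap: 0.207
```

```bash
python3 pic.py f1 side 150 130 250 220 3;python3 -c "
from h import *
F=[]
for i in range(6):
    c=cam('side');o=get_obs();F.append(np.r_[o['wrist_force'],o['wrist_torque']])
print(np.mean(F,0).round(2),o['ee_pos'],o['finger_gap'])
Z=c['depth'];
print([depthpt(c,u,v)[2].round(4) for u in(286,287,288) for v in(164,165)],[depthpt(c,u,v)[2].round(4) for u in(357,358,359) for v in(217,218)])
print([depthpt(c,u,v)[2].round(4) for u,v in((278,194),(296,194),(280,196),(294,196))])
"
```

```text
[ 0.29 -0.05 -2.06 -0.06  0.05 -0.01] [0.6188431  0.12098767 0.1498761 ] 0.20909464552778725
[np.float64(0.1526), np.float64(0.1549), np.float64(0.1541), np.float64(0.1539), np.float64(0.1527), np.float64(0.1536)] [np.float64(0.1546), np.float64(0.1534), np.float64(0.154), np.float64(0.1534), np.float64(0.1533), np.float64(0.1528)]
[np.float64(0.0833), np.float64(0.0816), np.float64(0.0834), np.float64(0.0819)]
```

View pics/f1.png

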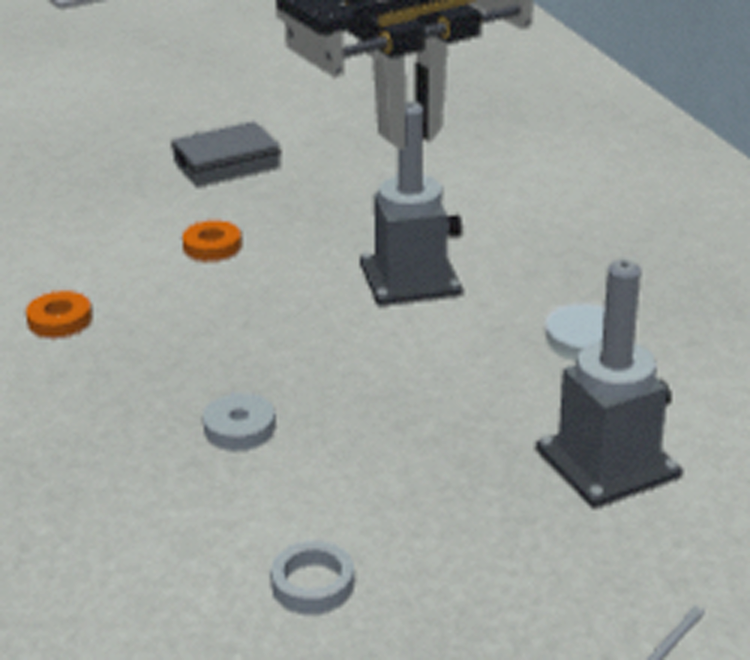

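The side view shows the collar flat on the holder at (410,193). The post top at (414,107) reads about 0.154 m in depth, and the neighbour's top at (624,267) also reads about 0.154 m. The side forces are around zero and the other rings haven't moved. Handing in.

```bash
python3 -c "
from workcell import *
print(finish_job())"
```

```text
the job is handed in; nothing more can be done
None
```

The snug collar is flat on the holder around the post and released. The post is drawn up through it and held still at the neighbouring post's height. The job is handed in, with no verdict given.

I picked the grey ring whose bore is about 0.43 of its outside diameter, matching 21.5 mm. It went over the post without side force and seated at a push of about 2 N.

Last checks before handing in:
- **Height:** the post top is at about 0.154 m, both from the arm's rise of 36 mm and from depth. The neighbour's top measured 0.153 to 0.155 m. Its two-camera estimates differed by about 1 mm, inside the 5 mm allowed.
- **Forces:** the wrist feels about 2 N downward, mostly the post's weight, and at most about 0.3 N sideways, so there is no sign of binding. I could not measure the post-to-holder and post-to-collar forces directly.
- **Collar:** its top reads 0.082 to 0.083 m against the expected 0.084 m, so it did not lift. The fingertips are about 40 mm above it.
- **Other things:** in the last side view the other two collars, the slide box, the dish and the orange rings lie where they were. Only the screwdriver's tip was in that view; the arm never went near it. The top camera was blocked by the arm, so the final checks rest on the side view.

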